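# Weigh a carry case on a hand spring scale

## Robot

A 7-joint arm with a two-finger parallel gripper is mounted at the origin on a cart in front of the work surface, level with it; the furniture and walls round the work are solid. World frame = base frame: x ahead of the robot, y to its left, z up, the work surface at z = 0. Lengths are in m, angles in rad, forces in N, time in s.
With the tool pointing down it reaches from about 0.35 to 0.9 m from the base axis. Payload 8.1 kg.
Tool frame: the origin (TCP) lies midway between the tips of the shut fingers; the grasp point (between the pads) lies arm.tcp_to_grasp behind it (arm.tcp_to_grasp is the distance from the TCP to the grasp point, in m); z points along the fingers, y is the line along which they close (so a half turn about z gives the same grasp; the last joint's range is limited). The gripper opens to 92 mm and grips with 3 to 60 N. Pads are 19 mm wide; open, the fingers measure 130 mm over their backs; the gripper's body (75 mm by 190 mm) begins 47 mm behind the grasp point.
Start: joints at [-1.386, 0.434, 0.025, 1.573, -0.012, 1.134, -0.075], TCP at [0.177, 0.599, 0.227] pointing down, gripper open.
Joint ranges: [-2.62, 2.62], [-0.44, 2.09], [-1.27, 1.32], [0.08, 2.57], [-1.32, 4.46], [0.12, 2], [-2.74, 2.74]. Speed limits (rad/s): [2.22, 2.22, 3.01, 3.01, 3.14, 3.14, 3.14].

## Interface

Orientations are given as a rotation vector (axis times angle).
In Python, from cell import observe, get_image, arm gives the robot as it stands. The module is installed in compiled form; this text tells all that it offers.
- The arm moves only by the tool drive_tool, never from a script. Its argument "steps" is a list of rows, each a list of 5 numbers: the closure, from 0 (fully open) to 1 (shut), then the shift along the world's x, y, z in mm, then the turn about the world's z in rad. In form: [[hand, x, y, z, roll], ...]. A call has 1 to 20 rows; each row shifts and turns the commanded pose from where the row before left it; what a row does not reach is not made up. A row lasts 1/12 s, in which the tool goes at most 41.7 mm and 7.16 degrees, less where a joint would pass 70% of its speed; a pose out of reach is approached as far as the arm can. A call with a gripper value outside its range is refused whole. The fingers move at their own pace and stop on an object; "grip_force" is the grip in N (left out, the last holds). Time passes only in rows, so rows that do not move let the fingers close. It gives the time, the measured TCP pose, the force, the opening and the grip force at its end, in the units of the state.
- observe(): the state, without advancing time (a new reading comes with each control period).
- get_image(name): name is "scene" or "top" or "wrist"; returns a dict with "image" (400x640x3 uint8, red, green, blue), "vfov" (degrees; the focal length in pixels is half the picture's height over the tangent of half this angle, whatever the lens; pixels are square), "cx", "cy" (the principal point, pixels), "xyz" and "attitude" of the camera in the world. Camera axes: x right, y down, z forward; pixel columns grow to the right and rows downward; lengths in m; the calibration is good to about 2 mm. The wrist camera is an equidistant fisheye: a pixel r from the principal point sees the ray r / f radians off the axis. A picture is of the moment at which its call begins. There is no depth.
- arm.sign_off(): hands the job in; it is judged then, once.
The state is a dict: "clock": time; "joints": joint angles; "dq": joint speeds; "joint_efforts": joint torques, N m; "position": TCP position; "ee_rot": TCP orientation; "force": force on the tool from outside, world axes, zero at the start; "ft_torque": the same for the moment, N m; "width": opening from 0.0 (shut) to 1.0 (fully open); "gripper_force": force on a finger pad.
Only numpy, scipy, OpenCV 4.12 (cv2) and the standard library are available. Lean on these libraries where they do the work, as an engineer would, in place of code of your own. Each camera call takes 0.05 s, during which the arm holds its last target. There are 200 camera calls.

## Task

Weigh the green carry case with the orange hand scale: take the scale from its stand, hook it under the case's wire handle and raise it slowly until the case hangs just clear of its grey tray, about a finger's breadth (10 to 15 mm) above the rim and no higher than needed, and hold it still there for a good three seconds so that the pointer settles. Then lower the case gently back so that it lies flat in its tray, unhook the scale and put it back upright in its stand. Never jerk the spring to its end stop, never push or press hard on the case, and leave the other things alone.

Things in the scene. Friction and masses are not known exactly. Their poses are not given: they have to be found in the camera images.
- scale_grip (a point): Centre of the grip zone of the orange hand scale, an upright block 50 (x) x 34 (y) x 105 (z) mm, 0.23 kg. Grip it across the 34 mm width, along its y, from above. The point lies on its axis, 80 mm above the housing's underside, 25 mm below its flat top (a collar adds 6 mm). x points to the side to which the hook opens; the white face with the red pointer looks to -x; z up.
- scale: The orange hand scale; origin at the centre of the housing's underside, axes as scale_grip. Below hangs a steel hook of 6 mm wire in its x-z plane, on a sprung rod. Unloaded, the hook reaches 49 mm below the underside; its bowl opens to +x, its tip ends at x = +18 mm, 26 mm below the underside; the shank slants from the axis 5 mm below to x = -12 mm, 16 mm below, then runs straight down.
- hook_bowl (a point): Centre of a 6 mm bar when fully seated in the hook's bowl: on the scale's axis, 40 mm below the underside when unloaded (lower by the joint value under load). Axes as the scale. A bar centre 14 to 22 mm below the underside passes over the tip from +x and lies above the bowl at x = 0; it would meet the shank at x about -6 mm. Raising the scale then seats it.
- scale_hook (a joint): How far the hook is drawn down out of the housing, m: 0 unloaded, end stop at 0.095. The spring starts to give at 1.2 N and then stretches 11 mm per newton (90 N/m), damped.
- case: Green carry case 110 (x) x 130 (y) x 50 (z) mm with an upright fixed wire handle; origin at the centre of its underside, z up. Symmetric under a half turn. Its weight is not known beforehand: 0.33 to 0.80 kg (3.2 to 7.8 N, so the spring stretches 22 to 74 mm).
- case_bar (a point): Middle of the handle's straight bar, 92 mm above the case's underside, 42 mm above its lid. The bar runs 64 mm along the case's y, 6 mm round; the handle's legs stand 40 mm either side. Axes as the case.
- tray: Fixed grey tray 130 x 150 mm in which the case stands with 5 mm of play all round; origin at the centre of its underside on the counter. Floor 4 mm, rim 18 mm above the counter; so the case must rise 14 mm to clear the rim. Axes as the case at the start, about.
- stand_seat (a point): Centre of the seat in the fixed black stand on which the scale's underside rests, 62 mm above the counter. The seat has a rubber rim 10 mm high, with 4.5 mm of play round the housing, and a slot through which the hook hangs. Its x and y are along the scale's at the start.
- thread_red: Red thread spool, 28 mm across, 48 mm high; bystander. Origin at its underside.
- call_bell: Desk bell, 77 mm across, 62 mm high; bystander. Origin at its underside.
- till_roll_c: White till roll standing, 44 mm across, 79 mm high; bystander. Origin at its underside.
Mind the look-alikes: they are no part of the job. What is meant by the scale is not purple, and is the larger of those in its own colour.

How it is judged:
On the way, in this order (a step that is already met when the one before it is completed fails the run):
1. The handle's bar is seated in the bowl of the hook and the spring takes up load (distance between hook_bowl and case_bar below 0.01 m and value of joint scale_hook above 0.004 m), for 0.1 s.
2. The case hangs still on the hook, its underside 3 to 20 mm above the tray's rim, for 2 s (height (world z) of case between 0.021 and 0.038 m and contact force between case and tray below 0.05 N and contact force between case and the arm below 0.05 N and contact force between case and the fingers below 0.05 N and distance between hook_bowl and case_bar below 0.01 m and linear speed of case below 0.02 m/s), for 2 s.
At the end, for the whole second after the job is handed in: The case lies flat in its tray (underside within 3 mm of the tray floor, centred within 12 mm, tilt under 0.05 rad), unhooked and at rest; the scale stands upright in its stand, released and at rest (centre within 9 mm of the seat's, underside at 59 to 66 mm, tilt under 0.08 rad) (height (world z) of case below 0.007 m and horizontal distance between case and tray below 0.012 m and angle between case's own z axis and vertical below 0.05 rad and linear speed of each of case, scale below 0.02 m/s and contact force between scale and case below 0.05 N and horizontal distance between scale and stand_seat below 0.009 m and height (world z) of scale between 0.059 and 0.066 m and angle between scale's own z axis and vertical below 0.08 rad); the robot touches nothing.
It fails at once if The case is hoisted more than 60 mm above the counter (42 mm above the rim) (height (world z) of case above 0.06 m).
It fails at once if The spring is pulled to its end stop (0.092 m or more) (value of joint scale_hook above 0.092 m).
It fails at once if The scale pushes, pulls or presses on the case with more than 13 N (contact force between scale and case above 13 N).
It fails at once if The case is dropped or pressed on its tray with more than 20 N (contact force between case and tray above 20 N).
It fails at once if The thread spool, the desk bell or the till roll is moved by more than 30 mm (distance of any of thread_red, call_bell, till_roll_c from where it was at the start of the episode above 0.03 m).
It also fails if it takes over 67 s, if anything falls off the work surface, if the arm or the gripper's body presses on something with over 40 N, if the wrist force passes 120 N, or if a joint passes its speed limit or range.

## Working session

There is one attempt and no reset: what is moved stays moved. The work goes in short steps, Python scripts to look and compute and a tool call to move; the robot and the scene stay as the last step left them, time stands still between calls to the robot, and variables do not carry over. Pictures are saved under pics/ and viewed, at most 11 in all, crops included, and the job is handed in when it is done.

Besides the shell and the picture viewer there is one more tool, called after ">>>" as name([rows], argument=value, ...), one row to a line, values as JSON. drive_tool: Moves the arm, as the interface text tells. Its arguments: {"type":"object","properties":{"steps":{"type":"array"},"grip_force":{"type":"number"}},"required":["steps"]}

```bash
mkdir -p pics; cat > h.py <<'E'
import numpy as np, cv2
from scipy.spatial.transform import Rotation as R
from cell import observe, get_image, arm
def rot(a):
    a=np.array(a,float)
    return a if a.shape==(3,3) else (R.from_rotvec(a).as_matrix() if a.size==3 else R.from_quat(a).as_matrix())
def ray(g,u,v,fish=False):
    f=200/np.tan(np.radians(g["vfov"])/2); x,y=u-g["cx"],v-g["cy"]
    if fish:
        r=np.hypot(x,y)+1e-9; t=r/f; d=np.array([x/r*np.sin(t),y/r*np.sin(t),np.cos(t)])
    else: d=np.array([x,y,f])/np.hypot(f,np.hypot(x,y))
    return np.array(g["xyz"]),rot(g["attitude"])@d
def onz(g,u,v,z,fish=False):
    o,d=ray(g,u,v,fish); return o+d*(z-o[2])/d[2]
def save(g,n): cv2.imwrite(f"pics/{n}.png",g["image"][:,:,::-1])
E
python3 - <<'E'
from h import *
for n in("scene","top"):
    g=get_image(n); save(g,n+"0"); print(n,g["vfov"],g["cx"],g["cy"],g["xyz"],g["attitude"])
o=observe(); print(o); print(arm.tcp_to_grasp)
E
```

```text
scene 51.3219405451913 312.70600067518683 200.16631190849964 [-0.0814108  -0.43127017  0.571452  ] [-1.9246457   0.91572561 -0.56203642]
top 50.150458938186354 317.0738944877388 199.56450085268764 [0.37491333 0.02518852 1.00934329] [-2.13600499  2.10430886 -0.12815808]
{'clock': 0.1, 'joints': array([-1.38563786,  0.43518679,  0.02500442,  1.57398137, -0.01156548,
        1.13401177, -0.07511453]), 'dq': array([ 0.00028485, -0.00255234, -0.0027494 , -0.0032083 , -0.00150241,
       -0.00115823,  0.00072764]), 'joint_efforts': array([ 3.42003739e-03, -6.69120312e+01,  9.88461077e-01, -3.15148151e+01,
       -6.03444991e-02,  3.75112239e-02,  1.65336792e-05]), 'position': array([0.17732797, 0.5988461 , 0.22601259]), 'ee_rot': array([-4.50598227e-01, -3.10907755e+00,  2.26662243e-03]), 'force': array([ 0.07534852, -0.28428573,  0.13021942]), 'ft_torque': array([-0.03037289,  0.01220997, -0.03972558]), 'gripper_force': 0.0, 'width': 1.0007620918607436}
0.0188
```

View pics/scene0.png

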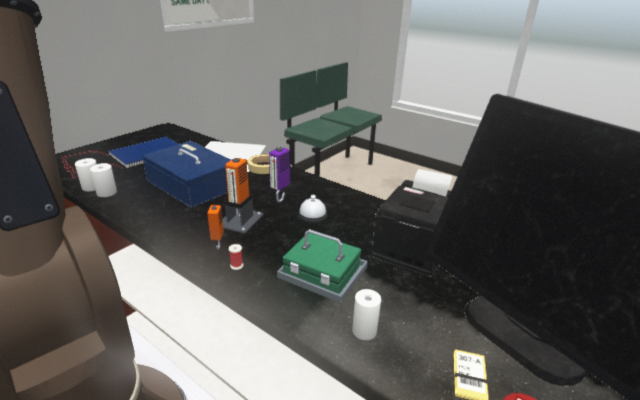

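View pics/top0.png

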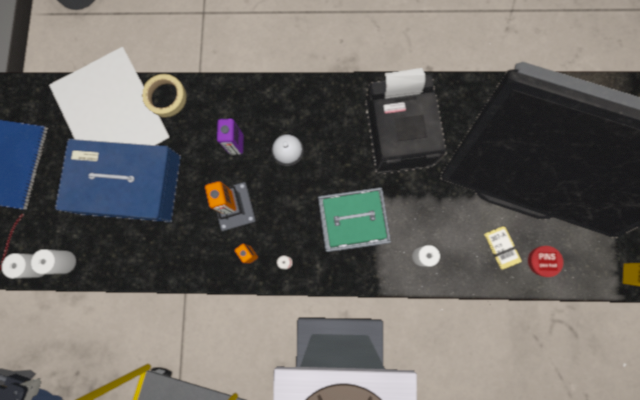

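Orange candidates: the large scale at scene (237,182) / top (221,196), in a black stand; the small one at scene (215,222) / top (245,253). The purple one at scene (280,168) is excluded by colour. The large orange one fits, and I'll confirm it in one enlarged crop.

```bash
python3 - <<'E'
from h import *
a=cv2.imread("pics/scene0.png")[145:265,195:275]; b=cv2.imread("pics/top0.png")[165:275,190:300]; c=cv2.imread("pics/top0.png")[180:260,310:400]
r=lambda i:cv2.resize(i,(int(i.shape[1]*540/i.shape[0]*1.0),540),interpolation=3)
m=np.hstack([r(a),r(b)])[:, :]; m=cv2.resize(m,(800,int(540*800/m.shape[1])),interpolation=3)
cv2.imwrite("pics/crop0.png",m); print(m.shape)
# colour measurements
t=get_image("top"); s=get_image("scene")
for n,g in(("top",t),("scene",s)):
    hsv=cv2.cvtColor(g["image"],cv2.COLOR_RGB2HSV)
    for nm,lo,hi in(("orange",(5,150,80),(18,255,255)),("green",(65,100,40),(90,255,255))):
        k=cv2.inRange(hsv,lo,hi); nn,l,st,ce=cv2.connectedComponentsWithStats(k)
        for i in range(1,nn):
            if st[i,4]>60:
                cs=cv2.findContours((l==i).astype('uint8'),0,2)[0][0]
                print(n,nm,st[i],ce[i].round(1),[np.array(x).round(1).tolist() for x in cv2.minAreaRect(cs)])
E
```

```text
(480, 800, 3)
top orange [204 181  32  29 539] [218.7 195. ] [[219.1, 196.5], [32.0, 25.7], 76.0]
top orange [234 243  24  21 289] [245.7 253.3] [[245.6, 253.1], [21.4, 16.9], 56.3]
top green [ 324  191   62   55 2354] [354.2 218.6] [[354.3, 218.3], [47.9, 56.2], 81.3]
scene orange [225 159  24  45 530] [240.3 178.7] [[241.2, 179.8], [42.9, 21.8], 70.1]
scene orange [207 204  17  36 445] [214.8 222.2] [[215.0, 221.5], [35.7, 14.7], 84.8]
scene green [ 283  233   79   60 2614] [323.3 260.7] [[321.0, 259.2], [73.2, 49.3], 21.0]
```

View pics/crop0.png

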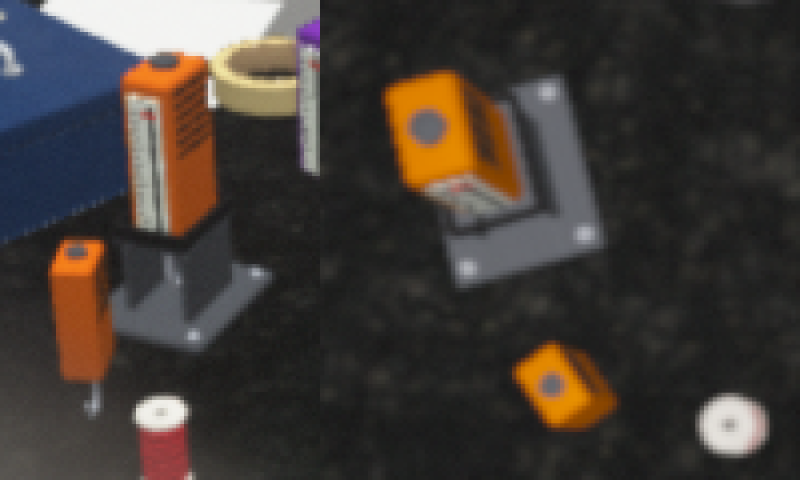

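The crop confirms it: the large orange scale stands in the black stand, with its white face and red pointer looking down-image (about world -x) and its collar at top (215,194). The small orange one hangs at (245,253) without a stand.

```bash
python3 - <<'E'
from h import *
t=get_image("top"); s=get_image("scene")
def tri(a,b):
    (o1,d1),(o2,d2)=ray(t,*a),ray(s,*b)
    k=np.linalg.lstsq(np.c_[d1,-d2],o2-o1,rcond=None)[0]; p,q=o1+k[0]*d1,o2+k[1]*d2
    return ((p+q)/2*1000).round(1),round(np.linalg.norm(p-q)*1000,1)
gt=cv2.cvtColor(t["image"],cv2.COLOR_RGB2HSV)
# collar: greyish inside orange top
k=cv2.inRange(gt[186:203,207:224],(0,0,60),(179,110,200)); ys,xs=np.nonzero(k); print("collar px",len(xs),xs.mean()+207,ys.mean()+186)
cu=(xs.mean()+207,ys.mean()+186); print("collar top z.173",onz(t,*cu,.173)*1000)
cs=np.array([195+164/4*80*4/ (480*80/120*1.0)/1.0*0,0])
gs=cv2.cvtColor(s["image"],cv2.COLOR_RGB2HSV)
k=cv2.inRange(gs[155:170,228:246],(0,0,40),(179,120,200)); ys,xs=np.nonzero(k); print("scene collar cand",len(xs),np.median(xs)+228,np.median(ys)+155)
# bolts
B=[(190+(x-320)/4.364,165+y/4.364) for x,y in((548,92),(584,233),(467,268))]
P=[onz(t,*b,.006)*1000 for b in B]; print("bolts",[p.round(1)[:2] for p in P], "yaw",np.degrees(np.arctan2(*(P[0]-P[1])[[1,0]])),np.degrees(np.arctan2(*(P[2]-P[1])[[1,0]])), "ctr",(P[0]+P[2])/2)
# case
k=cv2.inRange(gt,(65,100,40),(90,255,255)); cn=max(cv2.findContours(k,0,2)[0],key=cv2.contourArea)
r=cv2.minAreaRect(cn); c=np.array([onz(t,*q,.054)*1000 for q in cv2.boxPoints(r)]); print("case",c.round(1)[:,:2].tolist(),c.mean(0).round(1),[np.degrees(np.arctan2(*(c[i+1]-c[i])[[1,0]])).round(1) for i in range(3)])
# handle bar in top: low-sat bright inside case
k=cv2.inRange(gt[200:235,328:382],(0,0,110),(179,110,255)); ys,xs=np.nonzero(k); xs=xs+328;ys=ys+200
print("bar px",len(xs),xs.min(),xs.max()); vx,vy,x0,y0=cv2.fitLine(np.c_[xs,ys].astype('f4'),2,0,.01,.01).ravel()
e=[onz(t,u,y0+(u-x0)*vy/vx,.096)*1000 for u in(xs.min(),xs.max())]; print("bar ends",e,"yaw",np.degrees(np.arctan2(*(e[0]-e[1])[[1,0]])))
z=cv2.resize(s["image"][225:295,275:370],None,fx=5,fy=5,interpolation=3); z2=cv2.resize(t["image"][185:255,315:395],None,fx=5,fy=5,interpolation=3)
cv2.imwrite("pics/crop1.png",np.hstack([z,z2])[:,:,::-1][:, :])
m=cv2.imread("pics/crop1.png"); m=cv2.resize(m,(800,int(m.shape[0]*800/m.shape[1]))); cv2.imwrite("pics/crop1.png",m); print(m.shape)
E
```

```text
collar px 46 214.2608695652174 193.6304347826087
collar top z.173 [518.98567983 265.74153561 173.        ]
scene collar cand 38 233.5 160.0
bolts [array([567. , 246.8]), array([489. , 223.4]), array([469. , 286.7])] yaw 16.680984362981185 107.55786862058585 ctr [517.99095285 266.72945611   6.        ]
case [[529.9, 50.9], [551.5, -74.3], [444.8, -90.3], [423.5, 32.6]] [487.4 -20.3  54. ] [np.float64(-80.2), np.float64(-171.5), np.float64(99.9)]
bar px 347 328 381
bar ends [array([472.1488373 ,  37.88933392,  96.        ]), array([500.06161161, -75.39234387,  96.        ])] yaw 103.8420285889675
(320, 800, 3)
```

View pics/crop1.png

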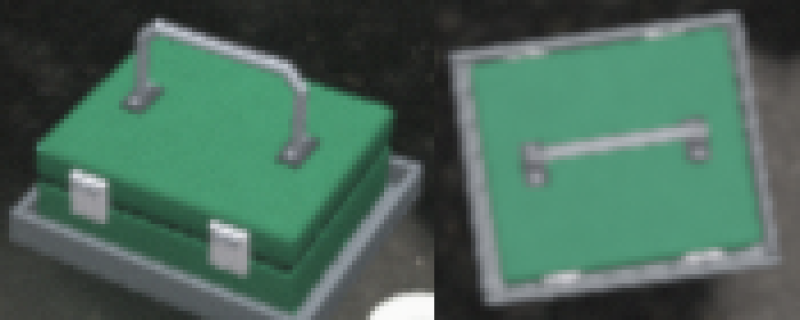

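The crop shows the bar in the top view from about px (336.4,218.5) to (374.9,213.4), with the case flat in its tray.

```bash
python3 - <<'E'
from h import *
t=get_image("top")
e=[onz(t,*p,.096)*1000 for p in((336.4,218.5),(374.9,213.4))]; print(e,(e[0]+e[1])/2,"yaw",np.degrees(np.arctan2(*(e[0]-e[1])[[1,0]]))-90)
M=rot(observe()["ee_rot"]); print(M.round(3), "tool y yaw",np.degrees(np.arctan2(M[1,1],M[0,1])))
E
```

```text
[array([481.08503462,  19.98211251,  96.        ]), array([493.20080246, -62.34287498,  96.        ])] [487.14291854 -21.18038124  96.        ] yaw 8.372120735866673
[[-0.959  0.284 -0.   ]
 [ 0.284  0.959 -0.   ]
 [-0.    -0.    -1.   ]] tool y yaw 73.50817257337546
```

>>> drive_tool([
  [0,21,-21,0,0.037],
  [0,21,-21,0,0.037],
  [0,21,-21,0,0.037],
  [0,21,-21,0,0.037],
  [0,21,-21,0,0.037],
  [0,21,-21,0,0.037],
  [0,21,-21,0,0.037],
  [0,21,-21,0,0.037],
  [0,21,-21,0,0.037],
  [0,21,-21,0,0.037],
  [0,21,-21,0,0.037],
  [0,21,-21,0,0.037],
  [0,21,-21,0,0.037],
  [0,21,-21,0,0.037],
  [0,21,-21,0,0.037],
  [0,21,-21,0,0.037],
  [0,0,0,0,0],
  [0,0,0,0,0],
])

```text
clock: 1.85
position: [0.5146, 0.2614, 0.2266]
ee_rot: [-0.469, 3.106, -0.001]
force: [-0.6, 0.2, -0.1]
width: 0.999
gripper_force: 0.0
```

```bash
python3 - <<'E'
from h import *
w=get_image("wrist"); save(w,"w1"); 
M=rot(observe()["ee_rot"]); print("tool y yaw",np.degrees(np.arctan2(M[1,1],M[0,1])))
h=cv2.cvtColor(w["image"],cv2.COLOR_RGB2HSV)
k=cv2.inRange(h,(5,150,80),(18,255,255)); n,l,st,ce=cv2.connectedComponentsWithStats(k)
for i in range(1,n):
    if st[i,4]>200: print(st[i],ce[i])
print(w["xyz"],w["attitude"],w["cx"],w["cy"],w["vfov"])
E
```

```text
tool y yaw 107.323688803055
[285  46  36  47 343] [303.01457726  68.34402332]
[ 297  170   46   84 2096] [319.37070611 220.26574427]
[0.44084189 0.23874803 0.38508923] [1.7527493  2.37588888 0.33960778] 312.20548566725944 200.91061433764253 65.70646984690485
```

View pics/w1.png

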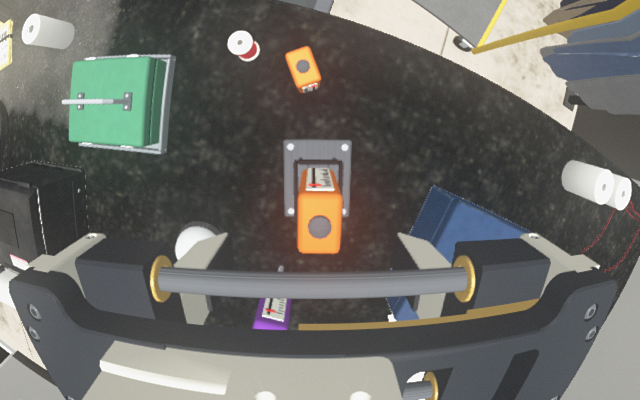

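The wrist view shows the large orange scale below the fingers: collar at (319,227), stand bolts at (289,147), (346,147), (347,210) and (291,211), white face toward image top.

```bash
python3 - <<'E'
from h import *
w=get_image("wrist"); h=cv2.cvtColor(w["image"],cv2.COLOR_RGB2HSV)
k=cv2.inRange(h[212:242,306:334],(0,0,0),(179,130,150)); ys,xs=np.nonzero(k); u,v=xs.mean()+306,ys.mean()+212; print(len(xs),u,v)
print("collar",onz(w,u,v,.173,1)*1000)
b=[onz(w,*p,.006,1)*1000 for p in((289.5,147.5),(346,147.5),(347,210.5),(291,211.5))]
print(np.round(b,1)); f=lambda d:np.degrees(np.arctan2(d[1],d[0])).round(1)
print("yaws",f(b[3]-b[0]),f(b[2]-b[1]),f(b[0]-b[1])-90,f(b[3]-b[2])-90,"ctr",np.mean(b,0))
m=cv2.inRange(h,(5,150,80),(18,255,255))[195:256,290:350]; ys,xs=np.nonzero(m)
for y in(215,240): 
    r=np.nonzero(cv2.inRange(h,(5,150,80),(18,255,255))[y,290:350])[0]+290; a,c=onz(w,r[0],y,.167,1),onz(w,r[-1]+1,y,.167,1); print(y,r[0],r[-1],a*1000,c*1000)
# bar ends
for p in((65,102),(131,101)): print("bar",onz(w,*p,.096,1)*1000)
E
```

```text
255 317.1058823529412 228.48627450980393
collar [518.09206764 268.23182424 173.        ]
[[488.7 226.1   6. ]
 [467.9 292.3   6. ]
 [544.6 319.8   6. ]
 [567.4 251.1   6. ]]
yaws 17.6 19.7 -162.6 -161.6 ctr [517.14026445 272.31696796   6.        ]
215 295 338 [514.93816805 250.05429331 167.        ] [505.19710685 281.37850276 167.        ]
240 295 337 [534.42911556 255.72816415 167.        ] [524.65328804 287.24778344 167.        ]
bar [491.50041025 -45.86936625  96.        ]
bar [473.47906899  54.33932945  96.        ]
```

>>> drive_tool([
  [0,4,6,0,0],
  [0,0,0,-15,0],
  [0,0,0,-15,0],
  [0,0,0,-15,0],
  [0,0,0,-15,0],
  [0,0,0,-15,0],
  [0,0,0,-15,0],
  [0,0,0,-13,0],
  [0,0,0,0,0],
  [0.3,0,0,0,0],
  [0.5,0,0,0,0],
  [0.6,0,0,0,0],
  [0.7,0,0,0,0],
  [0.8,0,0,0,0],
  [0.8,0,0,0,0],
  [0.8,0,0,0,0],
], grip_force=40)

```text
clock: 3.28
position: [0.5176, 0.2693, 0.124]
ee_rot: [-0.476, 3.105, 0.0]
force: [-0.4, 0.2, -0.2]
width: 0.544
gripper_force: 0.0
```

>>> drive_tool([
  [0.9,0,0,0,0],
  [1,0,0,0,0],
  [1,0,0,0,0],
  [1,0,0,0,0],
  [1,0,0,0,0],
])

```text
clock: 3.7
position: [0.5174, 0.2692, 0.1237]
ee_rot: [0.476, -3.105, 0.0]
force: [-0.2, -0.2, 1.1]
width: 0.372
gripper_force: 39.9
```

>>> drive_tool([
  [1,0,0,3,0],
  [1,0,0,6,0],
  [1,0,0,10,0],
  [1,0,0,10,0],
  [1,0,0,12,0],
  [1,0,0,12,0],
  [1,0,0,12,0],
  [1,0,0,12,0],
  [1,0,0,10,0],
  [1,0,0,6,0],
  [1,0,0,2,0],
  [1,0,0,0,0],
])

```text
clock: 4.7
position: [0.5176, 0.2694, 0.2193]
ee_rot: [-0.476, 3.105, 0.001]
force: [0.2, 0.4, -2.6]
width: 0.367
gripper_force: 39.9
```

>>> drive_tool([
  [1,-2,-8,0,0],
  [1,-4,-16,0,-0.01],
  [1,-5,-20,0,-0.015],
  [1,-5,-20,0,-0.015],
  [1,-5,-20,0,-0.015],
  [1,-5,-20,0,-0.015],
  [1,-5,-20,0,-0.015],
  [1,-5,-20,0,-0.015],
  [1,-5,-20,0,-0.015],
  [1,-5,-20,0,-0.015],
  [1,-5,-20,0,-0.015],
  [1,-5,-20,0,0],
  [1,-5,-20,0,0],
  [1,-5,-20,0,0],
  [1,-5,-18,0,0],
  [1,-3,-10,0,0],
  [1,-1,-5,0,0],
  [1,0,0,0,0],
  [1,0,0,0,0],
  [1,0,0,0,0],
])

```text
clock: 6.37
position: [0.4427, -0.0266, 0.2187]
ee_rot: [-0.252, 3.131, 0.001]
force: [-0.6, 0.1, -2.0]
width: 0.369
gripper_force: 39.9
```

```bash
python3 - <<'E'
from h import *
o=observe(); M=rot(o["ee_rot"]); print(o["clock"],o["position"],"tool y yaw",np.degrees(np.arctan2(M[1,1],M[0,1])))
w=get_image("wrist"); save(w,"w2"); s=get_image("scene"); save(s,"s2"); t=get_image("top"); save(t,"t2")
a=w["image"][40:360,160:480]; b=cv2.resize(s["image"][120:300,240:420],(320,320),interpolation=3)
cv2.imwrite("pics/m2.png",np.hstack([a,b])[:,:,::-1])
E
```

```text
6.3667 [ 0.44274389 -0.02661849  0.21871479] tool y yaw 99.20116653150184
```

View pics/m2.png

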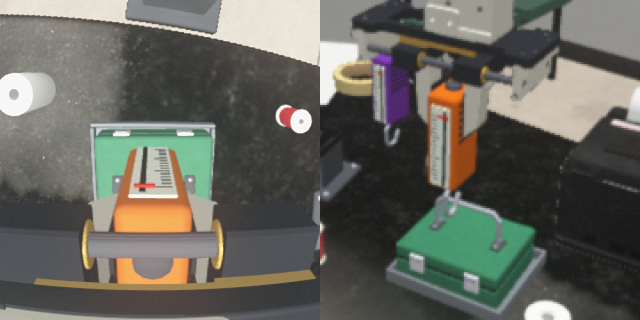

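The left half shows the scale hanging centred over the case, its face bottom at wrist px (295-331,189) and the near tray corners at (252,164) and (375,164). The right half shows the hook in front of the handle at scene (314,235).

```bash
python3 - <<'E'
from h import *
w=get_image("wrist"); s=get_image("scene"); t=get_image("top"); o=observe(); p=o["position"]*1000
y=np.radians(9.2); X=np.array([np.cos(y),np.sin(y)]); Y=np.array([-X[1],X[0]])
def rel(q,r): d=q[:2]-r[:2]; return (d@X).round(1),(d@Y).round(1)
b=np.array([487.3,-21])
for n,q,z in(("trayL",(251.5,163.5),.018),("trayR",(375,163.5),.018)): 
    P=onz(w,*q,z,1)*1000; print(n,P.round(1),"rel bar est",rel(P,b))
for q in((295,189),(331,189)): P=onz(w,*q,.157,1)*1000; print("face bottom",P.round(1),"rel tcp",rel(P,p))
# scene tray corners / refine case by tray outline in scene: grey pixels unreliable; use bar ends in scene
for n,q in(("sceneBarL",(306.5,234.3)),("sceneBarR",(340.5,244))): P=onz(s,*q,.096)*1000; print(n,P.round(1),rel(P,b))
g=cv2.cvtColor(s["image"],cv2.COLOR_RGB2HSV); k=cv2.inRange(g,(5,150,80),(18,255,255)); n,l,st,ce=cv2.connectedComponentsWithStats(k); print(st[1:][st[1:,4]>200])
E
```

```text
trayL [ 436.  -101.2   18. ] rel bar est (np.float64(-63.4), np.float64(-71.0))
trayR [412.6  43.6  18. ] rel bar est (np.float64(-63.4), np.float64(75.7))
face bottom [423.1 -43.  157. ] rel tcp (np.float64(-21.7), np.float64(-12.5))
face bottom [418.9 -17.  157. ] rel tcp (np.float64(-21.7), np.float64(13.9))
sceneBarL [469.8  10.7  96. ] (np.float64(-12.2), np.float64(34.1))
sceneBarR [486.5 -62.2  96. ] (np.float64(-7.3), np.float64(-40.5))
[[301 166  28  61 671]
 [207 204  17  36 443]]
```

>>> drive_tool([
  [1,0,0,-3,0],
  [1,0,0,-6,0],
  [1,0,0,-6,0],
  [1,0,0,-6,0],
  [1,0,0,-6,0],
  [1,0,0,-6,0],
  [1,0,0,-6,0],
  [1,0,0,-3,0],
  [1,0,0,-1,0],
  [1,0,0,0,0],
  [1,0,0,0,0],
])

```text
clock: 7.58
position: [0.4426, -0.0277, 0.1759]
ee_rot: [-0.25, 3.131, 0.0]
force: [-0.2, -0.7, -2.1]
width: 0.372
gripper_force: 39.9
```

>>> drive_tool([
  [1,2,0.3,0,0],
  [1,4,0.6,0,0],
  [1,4,0.7,0,0],
  [1,4,0.7,0,0],
  [1,4,0.7,0,0],
  [1,4,0.7,0,0],
  [1,4,0.7,0,0],
  [1,4,0.7,0,0],
  [1,4,0.7,0,0],
  [1,3,0.4,0,0],
  [1,2,0.3,0,0],
  [1,2,0.2,0,0],
  [1,0,0,0,0],
  [1,0,0,0,0],
])

```text
clock: 8.75
position: [0.4833, -0.0211, 0.1757]
ee_rot: [0.249, -3.131, -0.0]
force: [0.0, -0.6, -1.8]
width: 0.371
gripper_force: 39.9
```

```bash
python3 - <<'E'
from h import *
o=observe(); print(o["clock"],o["position"],o["force"])
w=get_image("wrist"); s=get_image("scene"); save(s,"s3"); save(w,"w3")
a=w["image"][40:360,160:480]; b=cv2.resize(s["image"][190:290,280:380],(480,480),interpolation=3); a=cv2.copyMakeBorder(a,0,160,0,0,0)
cv2.imwrite("pics/m3.png",np.hstack([a,b])[:,:,::-1])
E
```

```text
8.75 [ 0.4833482  -0.02106555  0.17569492] [ 0.01032328 -0.58959091 -1.77385941]
```

View pics/m3.png

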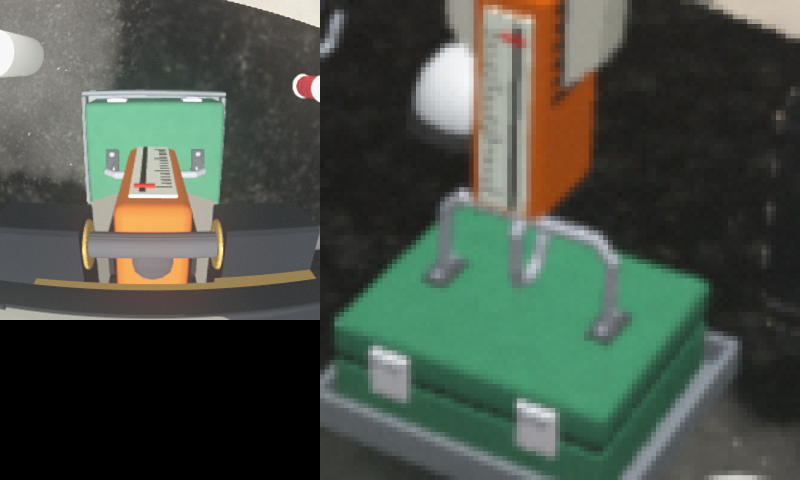

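The hook shank is in front of the bar at about (520,250) and the tip behind it at (545,240), so the bar lies over the bowl. Now I raise slowly, watching the force.

>>> drive_tool([
  [1,0,0,3,0],
  [1,0,0,5,0],
  [1,0,0,5,0],
  [1,0,0,4,0],
  [1,0,0,2,0],
  [1,0,0,2,0],
  [1,0,0,2,0],
  [1,0,0,2,0],
  [1,0,0,2,0],
  [1,0,0,2,0],
  [1,0,0,2,0],
  [1,0,0,2,0],
  [1,0,0,1,0],
  [1,0,0,0,0],
  [1,0,0,0,0],
  [1,0,0,0,0],
])

```text
clock: 10.18
position: [0.4834, -0.021, 0.2097]
ee_rot: [-0.25, 3.132, 0.0]
force: [1.6, -1.2, -4.7]
width: 0.368
gripper_force: 39.9
```

>>> drive_tool([
  [1,0,0,2,0],
  [1,0,0,2,0],
  [1,0,0,2,0],
  [1,0,0,2,0],
  [1,0,0,2,0],
  [1,0,0,2,0],
  [1,0,0,0,0],
  [1,0,0,0,0],
  [1,0,0,0,0],
])

```text
clock: 10.93
position: [0.4834, -0.021, 0.2217]
ee_rot: [0.25, -3.132, -0.0]
force: [2.4, -0.2, -4.9]
width: 0.375
gripper_force: 39.9
```

```bash
cat > chk.py <<'E'
from h import *
import sys
o=observe(); print(o["clock"],o["position"].round(4),o["force"].round(2))
s=get_image("scene"); save(s,sys.argv[1])
def green(im): 
    k=cv2.inRange(cv2.cvtColor(im,cv2.COLOR_RGB2HSV),(65,100,40),(90,255,255)); return k
a,b=green(s["image"]),green(cv2.imread("pics/s3.png")[:,:,::-1].copy())
# vertical image shift of the case's green region columns 300..350, lower edge
f=lambda k:np.array([np.nonzero(k[:,u])[0].max() for u in range(295,350) if k[:,u].any()])
print("lower edge up by px",np.median(f(b)[:50]-f(a)[:50]))
g=lambda k:np.array(cv2.minEnclosingCircle(max(cv2.findContours(k,0,2)[0],key=cv2.contourArea))[0]); print("centre shift",g(a)-g(b))
# px per mm vertical at the case
F=200/np.tan(np.radians(s["vfov"])/2); M=rot(s["attitude"])
def pr(p): c=M.T@(np.array(p)-s["xyz"]); return F*c[:2]/c[2]
print("px per 10mm up",pr((.487,-.02,.03))-pr((.487,-.02,.02)))
E
python3 chk.py s4
```

```text
10.9333 [ 0.4834 -0.021   0.2217] [ 2.41 -0.24 -4.95]
lower edge up by px 0.0
centre shift [0.  0.5]
px per 10mm up [ 0.14726978 -3.77767152]
```

>>> drive_tool([
  [1,1,0.2,0,0],
  [1,1,0.2,0,0],
  [1,1,0.1,0,0],
  [1,1,0.1,0,0],
  [1,0,0,0,0],
  [1,0,0,0,0],
  [1,0,0,0,0],
])

```text
clock: 11.57
position: [0.487, -0.0204, 0.2215]
ee_rot: [0.25, -3.131, -0.0]
force: [-2.2, -0.2, -5.3]
width: 0.37
gripper_force: 39.9
```

```bash
python3 chk.py s5; python3 - <<'E'
import cv2,numpy as np
s=cv2.imread("pics/s5.png")[150:290,270:390]; w=cv2.resize(s,(514,600),interpolation=3); cv2.imwrite("pics/m5.png",w)
E
```

```text
11.5667 [ 0.487  -0.0204  0.2215] [-2.17 -0.19 -5.25]
lower edge up by px 0.0
centre shift [0. 0.]
px per 10mm up [ 0.14726978 -3.77767152]
```

View pics/m5.png

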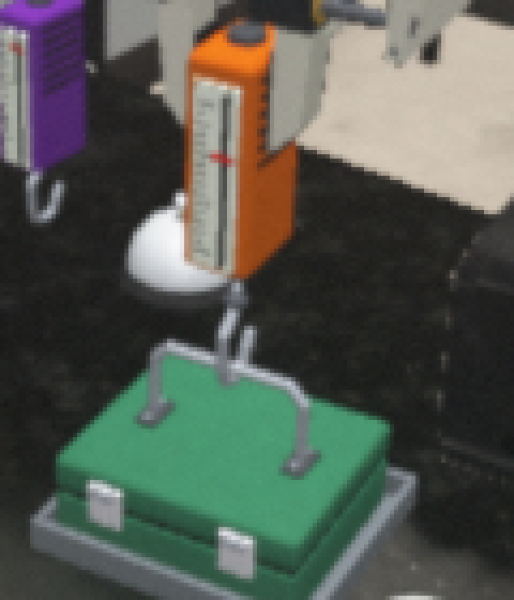

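The bar sits in the bowl at (230,370) and the pointer has moved down the scale. I centre by going back about 1.8 mm, then continue up.

>>> drive_tool([
  [1,-1,-0.1,0,0],
  [1,-0.8,-0.1,0,0],
  [1,0,0,2,0],
  [1,0,0,2,0],
  [1,0,0,2,0],
  [1,0,0,2,0],
  [1,0,0,2,0],
  [1,0,0,0,0],
  [1,0,0,0,0],
  [1,0,0,0,0],
])

```text
clock: 12.45
position: [0.4858, -0.0206, 0.2318]
ee_rot: [-0.25, 3.131, 0.0]
force: [0.4, 0.5, -6.6]
width: 0.373
gripper_force: 39.9
```

```bash
python3 chk.py s6
```

```text
12.45 [ 0.4858 -0.0206  0.2318] [ 0.37  0.51 -6.62]
lower edge up by px 0.0
centre shift [-0.5  0. ]
px per 10mm up [ 0.14726978 -3.77767152]
```

>>> drive_tool([
  [1,0,0,2,0],
  [1,0,0,2,0],
  [1,0,0,2,0],
  [1,0,0,2,0],
  [1,0,0,2,0],
  [1,0,0,2,0],
  [1,0,0,0,0],
  [1,0,0,0,0],
  [1,0,0,0,0],
])

```text
clock: 13.25
position: [0.4855, -0.0206, 0.2436]
ee_rot: [0.25, -3.131, -0.0]
force: [0.8, 0.3, -7.5]
width: 0.372
gripper_force: 39.9
```

```bash
python3 chk.py s7
```

```text
13.25 [ 0.4855 -0.0206  0.2436] [ 0.79  0.3  -7.52]
lower edge up by px 0.0
centre shift [-0.5 -0.5]
px per 10mm up [ 0.14726978 -3.77767152]
```

>>> drive_tool([
  [1,0,0,2,0],
  [1,0,0,2,0],
  [1,0,0,2,0],
  [1,0,0,2,0],
  [1,0,0,2,0],
  [1,0,0,2,0],
  [1,0,0,0,0],
  [1,0,0,0,0],
  [1,0,0,0,0],
])

```text
clock: 14.05
position: [0.4856, -0.0206, 0.2557]
ee_rot: [0.25, -3.132, -0.0]
force: [0.3, 0.1, -7.6]
width: 0.366
gripper_force: 39.9
```

```bash
python3 chk.py s8
```

```text
14.05 [ 0.4856 -0.0206  0.2557] [ 0.26  0.14 -7.63]
lower edge up by px 0.0
centre shift [ 0.5 -1. ]
px per 10mm up [ 0.14726978 -3.77767152]
```

```bash
cat > sh.py <<'E'
from h import *
import sys
A=cv2.imread("pics/s3.png",0).astype('f4')
def up(n):
    B=cv2.imread(f"pics/{n}.png",0).astype('f4'); out=[]
    for (x0,x1,y0,y1) in((284,306,258,276),(316,336,268,287)):
        f=6; T=cv2.resize(A[y0:y1,x0:x1],None,fx=f,fy=f,interpolation=2); S=cv2.resize(B[y0-20:y1+8,x0-8:x1+8],None,fx=f,fy=f,interpolation=2)
        r=cv2.matchTemplate(S,T,5); _,m,_,l=cv2.minMaxLoc(r); out.append((round(l[0]/f-8,2),round(l[1]/f-20,2),round(m,2)))
    return out
for n in sys.argv[1:]: print(n,up(n))
E
python3 sh.py s6 s7 s8
```

```text
s6 [(0.0, 0.0, 1.0), (0.0, 0.0, 1.0)]
s7 [(-0.17, 0.17, 0.99), (-0.17, 0.17, 0.99)]
s8 [(0.83, 0.17, 0.99), (1.0, -1.0, 0.98)]
```

>>> drive_tool([
  [1,0,0,2,0],
  [1,0,0,2,0],
  [1,0,0,2,0],
  [1,0,0,2,0],
  [1,0,0,0,0],
  [1,0,0,0,0],
  [1,0,0,0,0],
  [1,0,0,0,0],
])

```text
clock: 14.77
position: [0.4855, -0.0206, 0.2636]
ee_rot: [0.25, -3.131, -0.0]
force: [-0.0, 0.1, -7.7]
width: 0.367
gripper_force: 39.9
```

```bash
python3 chk.py s9; python3 sh.py s9
```

```text
14.7667 [ 0.4855 -0.0206  0.2636] [-0.01  0.06 -7.73]
lower edge up by px 1.0
centre shift [ 0.77056885 -2.73608398]
px per 10mm up [ 0.14726978 -3.77767152]
s9 [(0.83, -2.5, 0.95), (1.0, -3.5, 0.97)]
```

>>> drive_tool([
  [1,0,0,1,0],
  [1,0,0,2,0],
  [1,0,0,2,0],
  [1,0,0,2,0],
  [1,0,0,2,0],
  [1,0,0,2,0],
  [1,0,0,2,0],
  [1,0,0,2,0],
  [1,0,0,1,0],
  [1,0,0,0,0],
  [1,0,0,0,0],
  [1,0,0,0,0],
])

```text
clock: 15.82
position: [0.4856, -0.0206, 0.2796]
ee_rot: [0.25, -3.131, -0.0]
force: [-0.4, -0.3, -7.7]
width: 0.366
gripper_force: 39.9
```

```bash
python3 chk.py s10; python3 sh.py s10; python3 - <<'E'
import cv2,numpy as np
s=cv2.imread("pics/s10.png")[150:290,270:390]; w=cv2.resize(s,(514,600),interpolation=3); cv2.imwrite("pics/m10.png",w)
E
```

```text
15.8167 [ 0.4856 -0.0206  0.2796] [-0.36 -0.28 -7.74]
lower edge up by px 7.0
centre shift [ 0.68603516 -8.39535522]
px per 10mm up [ 0.14726978 -3.77767152]
s10 [(0.67, -9.0, 0.94), (1.17, -10.17, 0.97)]
```

View pics/m10.png

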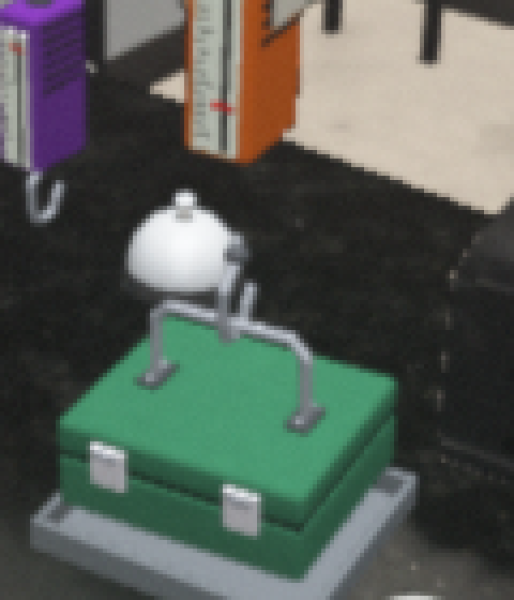

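The case hangs level on the hook and clear of the tray, lifted about 9.6 px (24 mm). I add 3 mm to sit inside 10-15 mm above the rim, then hold.

>>> drive_tool([
  [1,0,0,1,0],
  [1,0,0,1,0],
  [1,0,0,1,0],
  [1,0,0,0,0],
  [1,0,0,0,0],
  [1,0,0,0,0],
  [1,0,0,0,0],
  [1,0,0,0,0],
  [1,0,0,0,0],
  [1,0,0,0,0],
  [1,0,0,0,0],
  [1,0,0,0,0],
  [1,0,0,0,0],
  [1,0,0,0,0],
  [1,0,0,0,0],
  [1,0,0,0,0],
  [1,0,0,0,0],
  [1,0,0,0,0],
  [1,0,0,0,0],
  [1,0,0,0,0],
])

```text
clock: 17.53
position: [0.4856, -0.0206, 0.2827]
ee_rot: [-0.25, 3.132, 0.0]
force: [0.1, -0.6, -8.1]
width: 0.37
gripper_force: 39.9
```

>>> drive_tool([
  [1,0,0,0,0],
  [1,0,0,0,0],
  [1,0,0,0,0],
  [1,0,0,0,0],
  [1,0,0,0,0],
  [1,0,0,0,0],
  [1,0,0,0,0],
  [1,0,0,0,0],
  [1,0,0,0,0],
  [1,0,0,0,0],
  [1,0,0,0,0],
  [1,0,0,0,0],
  [1,0,0,0,0],
  [1,0,0,0,0],
  [1,0,0,0,0],
  [1,0,0,0,0],
  [1,0,0,0,0],
  [1,0,0,0,0],
  [1,0,0,0,0],
  [1,0,0,0,0],
])

```text
clock: 19.2
position: [0.4856, -0.0206, 0.2827]
ee_rot: [-0.25, 3.132, 0.0]
force: [-0.0, 0.0, -8.5]
width: 0.37
gripper_force: 39.9
```

```bash
python3 chk.py s11; python3 sh.py s11; python3 - <<'E'
from h import *
s=get_image("scene");F=200/np.tan(np.radians(s["vfov"])/2); M=rot(s["attitude"])
def pr(p): c=M.T@(np.array(p)-s["xyz"]); return F*c[:2]/c[2]
for p in((.44,.01,.03),(.44,-.06,.03)): print([(pr(np.add(p,(0,0,d)))-pr(p)).round(2) for d in(.02,.03)], [(pr(np.add(p,d))-pr(p)).round(2) for d in((.005,0,0),(0,.005,0))])
E
```

```text
19.2 [ 0.4856 -0.0206  0.2827] [-0.    0.01 -8.47]
lower edge up by px 8.0
centre shift [  0.5 -10. ]
px per 10mm up [ 0.14726978 -3.77767152]
s11 [(0.83, -10.33, 0.94), (1.17, -11.5, 0.96)]
[array([ 0.01, -7.77]), array([  0.02, -11.73])] [array([ 1.56, -1.16]), array([-1.84, -0.97])]
[array([ 0.34, -7.96]), array([  0.51, -12.01])] [array([ 1.52, -1.28]), array([-2.01, -1.06])]
```

Lift is about 27 mm, so the underside is about 13 mm above the rim. The hold was over 3 s. Lowering.

>>> drive_tool([
  [1,0,0,0,0],
  [1,0,0,0,0],
  [1,0,0,0,0],
  [1,0,0,-1,0],
  [1,0,0,-2,0],
  [1,0,0,-2,0],
  [1,0,0,-2,0],
  [1,0,0,-2,0],
  [1,0,0,-2,0],
  [1,0,0,-2,0],
  [1,0,0,-2,0],
  [1,0,0,-2,0],
  [1,0,0,-2,0],
  [1,0,0,-2,0],
  [1,0,0,-2,0],
  [1,0,0,-2,0],
  [1,0,0,-2,0],
  [1,0,0,-2,0],
  [1,0,0,-2,0],
  [1,0,0,0,0],
])

```text
clock: 20.97
position: [0.4855, -0.0206, 0.2514]
ee_rot: [0.25, -3.131, 0.0]
force: [-0.1, 0.3, -8.0]
width: 0.367
gripper_force: 39.9
```

```bash
python3 chk.py s12; python3 sh.py s12
```

```text
20.9667 [ 0.4855 -0.0206  0.2514] [-0.05  0.27 -7.96]
lower edge up by px 0.0
centre shift [ 0.  -1.5]
px per 10mm up [ 0.14726978 -3.77767152]
s12 [(0.33, 0.0, 1.0), (0.17, -0.33, 0.99)]
```

Landed and nearly where it started. Unloading the spring and lowering to the unhook height.

>>> drive_tool([
  [1,0,0,-3,0],
  [1,0,0,-4,0],
  [1,0,0,-4,0],
  [1,0,0,-4,0],
  [1,0,0,-4,0],
  [1,0,0,-4,0],
  [1,0,0,-4,0],
  [1,0,0,-4,0],
  [1,0,0,-4,0],
  [1,0,0,-4,0],
  [1,0,0,-4,0],
  [1,0,0,-4,0],
  [1,0,0,-4,0],
  [1,0,0,-3,0],
  [1,0,0,0,0],
  [1,0,0,0,0],
])

```text
clock: 22.35
position: [0.4853, -0.0205, 0.1976]
ee_rot: [0.25, -3.131, -0.0]
force: [0.1, 0.3, -3.9]
width: 0.374
gripper_force: 39.9
```

```bash
python3 chk.py s13; python3 sh.py s13
```

```text
22.35 [ 0.4853 -0.0205  0.1976] [ 0.07  0.3  -3.89]
lower edge up by px 0.0
centre shift [0. 0.]
px per 10mm up [ 0.14726978 -3.77767152]
s13 [(0.17, 0.0, 1.0), (0.17, 0.0, 0.99)]
```

>>> drive_tool([
  [1,0,0,-3,0],
  [1,0,0,-4,0],
  [1,0,0,-4,0],
  [1,0,0,-4,0],
  [1,0,0,-4,0],
  [1,0,0,-3,0],
  [1,0,0,0,0],
  [1,0,0,0,0],
  [1,-2,-0.3,0,0],
  [1,-3,-0.5,0,0],
  [1,-3,-0.5,0,0],
  [1,-3,-0.5,0,0],
  [1,-3,-0.5,0,0],
  [1,0,0,0,0],
  [1,0,0,0,0],
])

```text
clock: 23.65
position: [0.4715, -0.0229, 0.1759]
ee_rot: [-0.25, 3.131, 0.0]
force: [-0.4, 0.2, -1.7]
width: 0.371
gripper_force: 39.9
```

```bash
python3 chk.py s14; python3 sh.py s14; python3 - <<'E'
import cv2,numpy as np
s=cv2.imread("pics/s14.png")[150:290,270:390]; w=cv2.resize(s,(514,600),interpolation=3); cv2.imwrite("pics/m14.png",w)
E
```

```text
23.65 [ 0.4715 -0.0229  0.1759] [-0.39  0.22 -1.69]
lower edge up by px 0.0
centre shift [-0.5 -1. ]
px per 10mm up [ 0.14726978 -3.77767152]
s14 [(0.17, 0.0, 1.0), (0.17, 0.0, 0.99)]
```

>>> drive_tool([
  [1,-3,-0.5,0,0],
  [1,-3,-0.5,0,0],
  [1,-3,-0.5,0,0],
  [1,-4,-0.6,0,0],
  [1,-4,-0.6,0,0],
  [1,-4,-0.6,0,0],
  [1,-4,-0.6,0,0],
  [1,-4,-0.6,0,0],
  [1,-3,-0.5,0,0],
  [1,0,0,0,0],
  [1,0,0,0,0],
])

```text
clock: 24.62
position: [0.4396, -0.0279, 0.1758]
ee_rot: [-0.25, 3.131, 0.0]
force: [0.7, -0.8, -1.9]
width: 0.371
gripper_force: 39.9
```

```bash
python3 chk.py s15; python3 sh.py s15; python3 - <<'E'
import cv2,numpy as np
s=cv2.imread("pics/s15.png")[150:290,270:390]; a=cv2.resize(s,(514,600),interpolation=3)
from h import *
w=get_image("wrist"); save(w,"w15"); b=w["image"][100:300,260:380,::-1]; b=cv2.resize(b,(280,467)); b=cv2.copyMakeBorder(b,0,133,0,0,0)
cv2.imwrite("pics/m15.png",np.hstack([a,b]))
E
```

```text
24.6167 [ 0.4396 -0.0279  0.1758] [ 0.73 -0.85 -1.92]
lower edge up by px 0.0
centre shift [-0.5 -0.5]
px per 10mm up [ 0.14726978 -3.77767152]
s15 [(0.17, 0.0, 1.0), (0.17, 0.0, 0.99)]
```

View pics/m15.png

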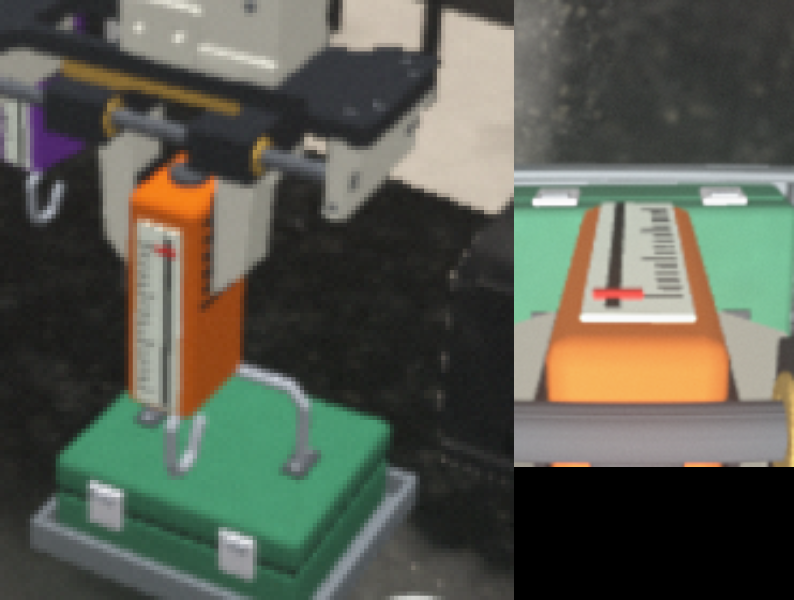

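The scale is unhooked: the hook is free in front of the bar at (185,445), the case lies flat and the pointer is back at zero. Next I go up and back to above the stand.

>>> drive_tool([
  [1,0,0,3,0],
  [1,0,0,7,0],
  [1,0,0,8,0],
  [1,0,0,8,0],
  [1,0,0,8,0],
  [1,0,0,7,0],
  [1,0,0,3,0],
  [1,0,0,0,0],
])

```text
clock: 25.38
position: [0.4402, -0.0279, 0.2207]
ee_rot: [-0.25, 3.13, 0.0]
force: [-0.1, -0.2, -1.8]
width: 0.368
gripper_force: 39.9
```

>>> drive_tool([
  [1,2,8,0,0],
  [1,4,16,0,0.01],
  [1,5,20,0,0.015],
  [1,5,20,0,0.015],
  [1,5,20,0,0.015],
  [1,5,20,0,0.015],
  [1,5,20,0,0.015],
  [1,5,20,0,0.015],
  [1,5,20,0,0.015],
  [1,5,20,0,0.015],
  [1,5,20,0,0.015],
  [1,5,20,0,0],
  [1,5,20,0,0],
  [1,5,20,0,0],
  [1,6,18,0,0],
  [1,4,10,0,0],
  [1,2,5,0,0],
  [1,0,0,0,0],
  [1,0,0,0,0],
  [1,0,0,0,0],
])

```text
clock: 27.05
position: [0.5176, 0.2678, 0.2197]
ee_rot: [0.474, -3.105, 0.001]
force: [0.1, 0.2, -1.0]
width: 0.369
gripper_force: 39.9
```

```bash
python3 - <<'E'
from h import *
o=observe(); M=rot(o["ee_rot"]); print(o["clock"],o["position"],"tool y yaw",np.degrees(np.arctan2(M[1,1],M[0,1])))
w=get_image("wrist"); save(w,"w16")
A=cv2.imread("pics/w2.png",0)
for n in("w3","w15","w16"):
    B=cv2.imread(f"pics/{n}.png",0)
    for y0,y1 in((190,215),(215,240)):
        T=cv2.resize(A[y0:y1,290:338],None,fx=5,fy=5,interpolation=2); S=cv2.resize(B[y0-8:y1+8,282:346],None,fx=5,fy=5,interpolation=2)
        _,m,_,l=cv2.minMaxLoc(cv2.matchTemplate(S,T,5)); print(n,y0,l[0]/5-8,l[1]/5-8,round(m,3))
E
```

```text
27.05 [0.51763357 0.2677513  0.21970319] tool y yaw 107.34614446602363
w3 190 0.0 0.0 0.996
w3 215 0.0 0.0 0.997
w15 190 0.0 0.0 0.997
w15 215 0.0 0.0 0.998
w16 190 0.0 0.0 0.966
w16 215 0.0 0.0 0.992
```

No slip in the grip. Lowering into the seat.

>>> drive_tool([
  [1,0,1.4,0,0],
  [1,0,0,-6,0],
  [1,0,0,-10,0],
  [1,0,0,-12,0],
  [1,0,0,-12,0],
  [1,0,0,-12,0],
  [1,0,0,-10,0],
  [1,0,0,-8,0],
  [1,0,0,-6,0],
  [1,0,0,-5,0],
  [1,0,0,-4,0],
  [1,0,0,-3,0],
  [1,0,0,-3,0],
  [1,0,0,-2,0],
  [1,0,0,-2,0],
  [1,0,0,0,0],
  [1,0,0,0,0],
])

```text
clock: 28.52
position: [0.5177, 0.2705, 0.1248]
ee_rot: [-0.476, 3.105, 0.0]
force: [-0.3, -0.3, -2.4]
width: 0.365
gripper_force: 39.9
```

>>> drive_tool([
  [1,0,-1.2,0,0],
  [1,0,0,-0.8,0],
  [1,0,0,0,0],
  [1,0,0,0,0],
])

```text
clock: 28.85
position: [0.5176, 0.2693, 0.124]
ee_rot: [-0.476, 3.105, 0.0]
force: [-0.3, -0.2, -2.3]
width: 0.369
gripper_force: 39.9
```

Lowest position matched, with no rim contact. Releasing gently, then straight up.

>>> drive_tool([
  [0.6,0,0,0,0],
  [0.5,0,0,0,0],
  [0.4,0,0,0,0],
  [0.2,0,0,0,0],
  [0,0,0,0,0],
  [0,0,0,0,0],
  [0,0,0,0,0],
  [0,0,0,0,0],
  [0,0,0,6,0],
  [0,0,0,12,0],
  [0,0,0,15,0],
  [0,0,0,15,0],
  [0,0,0,15,0],
  [0,0,0,15,0],
  [0,0,0,15,0],
  [0,0,0,12,0],
  [0,0,0,6,0],
  [0,0,0,0,0],
  [0,0,0,0,0],
])

```text
clock: 30.43
position: [0.5176, 0.2693, 0.2349]
ee_rot: [-0.476, 3.105, 0.0]
force: [0.1, 0.3, 0.3]
width: 0.999
gripper_force: 0.0
```

```bash
python3 - <<'E'
from h import *
w=get_image("wrist"); save(w,"w17"); s=get_image("scene"); save(s,"s17")
a=cv2.resize(s["image"][140:300,195:375],(450,400),interpolation=3); b=cv2.resize(w["image"][130:270,250:370],(343,400),interpolation=3)
cv2.imwrite("pics/m17.png",np.hstack([a,b])[:,:,::-1])
h=cv2.cvtColor(w["image"],cv2.COLOR_RGB2HSV)
k=cv2.inRange(h[212:242,306:334],(0,0,0),(179,130,150)); ys,xs=np.nonzero(k); print("collar",len(xs),onz(w,xs.mean()+306,ys.mean()+212,.173,1)*1000,observe()["position"],observe()["width"])
E
python3 sh.py s17
```

```text
collar 181 [519.78781325 271.86870482 173.        ] [0.51718208 0.26903687 0.234106  ] 0.9974413205553203
s17 [(0.17, 0.0, 1.0), (0.17, 0.0, 0.99)]
```

View pics/m17.png

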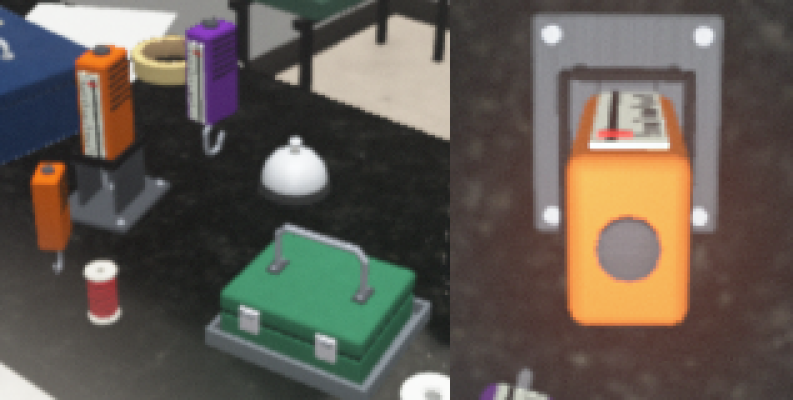

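The scale stands upright and centred in its stand, the case lies flat in its tray at its starting pixels, and the gripper is clear.

```bash
python3 -c "
from cell import arm; print(arm.sign_off())"
```

```text
the job is handed in; nothing more can be done
None
```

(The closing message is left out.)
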